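# Put together the tiered bead-tray stand

### The arm

A 6-joint arm with a two-finger parallel gripper is mounted at the origin on the work surface. World frame = base frame: x ahead of the robot, y to its left, z up, the work surface at z = 0. Lengths are in m, angles in rad, forces in N, time in s.
With the tool pointing down it reaches from about 0.275 to 0.825 m from the base axis. Payload 5.2 kg.
Tool frame: the origin (TCP) lies on the centre line of the jaws, within the pads' length; the fingertips stand env.tip_reach ahead of it and the grasp point (between the pads) lies 6 mm ahead of it (env.tip_reach is the distance from the TCP to the fingertips, in m); z points along the fingers, y is the line along which they close (so a half turn about z gives the same grasp; the last joint's range is limited). The gripper opens to 93 mm and grips with 3 to 60 N. Pads are 15 mm wide; open, the fingers measure 128 mm over their backs; the gripper's body (75 mm by 188 mm) begins 65 mm behind the grasp point.
Start: joints at [-1.405, 0.259, 1.535, -0, 1.348, -0.203], TCP at [0.198, -0.513, 0.244] pointing down, gripper open.
Joint ranges: [-3.14, 3.14], [-0.91, 2.08], [0.19, 2.58], [-1.22, 4.36], [0.22, 2.71], [-3.12, 3.12]. Speed limits (rad/s): [2.57, 2.57, 3.14, 3.14, 3.14, 3.14].

### API

Orientations are given as a unit quaternion [x, y, z, w].
In Python, from rig import telemetry, cams, finish_job, env gives the robot as it stands. The module is installed in compiled form; this text tells all that it offers.
- The arm moves only by the tool arm_command, never from a script. Its argument "plan" is a list of rows, each a list of 3 entries, a list of its own where there are three numbers: the shift along the tool's x, y, z in cm, then the turn, a rotation vector about the tool's x, y, z in rad, then the closure, from 0 (fully open) to 1 (shut). In form: [[[x, y, z], [wx, wy, wz], hand], ...]. A call has 1 to 12 rows; each row is the pose to reach, as a shift and turn from the pose commanded when the call began, along the tool's axes at that moment; what a row does not reach only later rows make up. A row lasts 1/8 s, in which the tool goes at most 62.5 mm and 10.7 degrees, less where a joint would pass 70% of its speed; a pose out of reach is approached as far as the arm can. A call with a gripper value outside its range is refused whole. The fingers move at their own pace and stop on an object; "squeeze" is the grip in N (left out, the last holds). Time passes only in rows, so rows that repeat a pose let the fingers close. It gives the time, the measured TCP pose, the force, the opening and the grip force at its end, in the units of the state.
- telemetry.sense(): the state, without advancing time (a new reading comes with each control period).
- cams.get_image(name): name is "scene" or "top" or "wrist"; returns the picture (420x560x3 uint8, blue, green, red); there is no depth.
- cams.camera_params(name): a dict with "vfov" (degrees; the focal length in pixels is half the picture's height over the tangent of half this angle, whatever the lens; pixels are square), "cx", "cy" (the principal point, pixels), "R" (3x3) and "t" (3): a world point X has camera coordinates R X + t; the wrist camera has in their place "tool_from_camera" (4x4, takes a point from camera to tool coordinates, whose origin is the TCP and whose axes are the flange's). Camera axes: x right, y down, z forward; pixel columns grow to the right and rows downward; lengths in m; the calibration is good to about 2 mm. A picture is of the moment at which its call begins: read the wrist's pose just before it. camera_params takes no time and is no camera call.
- finish_job(): hands the job in; it is judged then, once.
Trained networks look in the newest picture that a camera, given by its name, has taken for a name from the list of things; names that differ only in an ending like _2 or _b are one class to them, and where a whole thing is asked for, a point or a joint stands for the part that bears it (a point fixed in the world has none). Each returns a list of dicts, best first, with "confidence" (0 to 1); they miss things now and then, are a little off and sometimes report something else, mostly with a low value. They report only what shows in the picture. A call takes as long as a camera call. They do not tell look-alikes from the thing itself.
- cams.search_frame(camera, thing): "point" ([x, y, z] in m, in world coordinates, good to about 4 mm: the middle of the surface that is visible of it).
- cams.regions_of(camera, thing): "pixels" (420x560 bool, what is visible of it).
- cams.place_of(camera, thing): "point" ([x, y, z] in m, in world coordinates, good to about 4 mm: a listed point, or the origin of a listed thing).
The state is a dict: "clock": time; "joint_pos": joint angles; "qd": joint speeds; "joint_torque": joint torques, N m; "position": TCP position; "tool_rot": TCP orientation; "wrist_force": force on the tool from outside, world axes, zero at the start; "moment": the same for the moment, N m; "finger_gap": finger opening in m; "grasp_force": force on a finger pad.
Only numpy, scipy, OpenCV 4.12 (cv2) and the standard library are available. Lean on these libraries where they do the work, as an engineer would, in place of code of your own. Each camera call takes 0.05 s, during which the arm holds its last target. There are 200 camera calls.

### The job

Put the tiered tray stand back together on its metal base: first the widest tray over the base's post, then the middle-sized tray on that one's post, then the smallest tray, and last the knob cap on top. Each piece must sit level and fully down on the post below it, and be let go; leave the bead jar, the tape roll and the steel cup where they are.

Things in the scene. Friction and masses are not known exactly. Their poses are not given: they have to be found in the camera images.
- stand_top (a point): Metal base of the tiered stand, fixed to the table: a square steel plate, 86 by 86 by 10 mm, with a bare 24 mm round post in its middle, its top 40 mm above the table and bevelled over the last 5 mm. The point is the centre of the post's top; z up.
- wide_grip (a point): White round tray 120 mm across, loose, 140 g, upright. From its underside: foot ring 40 mm wide to 8 mm up (its 30 mm bore, 8 mm deep, is the socket that fits over a post), floor to 12, rim to 20, plain 24 mm centre post to 62 mm (last 5 mm bevelled). Point: on the post axis 46 mm up, where to grip; z up the post. Seated (post top below touches the socket roof) it lies 38 mm above stand_top.
- middle_grip (a point): White round tray 96 mm across, loose, 100 g, upright. From its underside: foot ring 40 mm wide to 8 mm up (its 30 mm bore, 8 mm deep, is the socket that fits over a post), floor to 12, rim to 20, plain 24 mm centre post to 62 mm (last 5 mm bevelled). Point: on the post axis 46 mm up, where to grip; z up the post. Seated (post top below touches the socket roof) it lies 54 mm above wide_grip.
- small_grip (a point): White round tray 72 mm across, loose, 70 g, upright. From its underside: foot ring 40 mm wide to 8 mm up (its 30 mm bore, 8 mm deep, is the socket that fits over a post), floor to 12, rim to 20, plain 24 mm centre post to 62 mm (last 5 mm bevelled). Point: on the post axis 46 mm up, where to grip; z up the post. Seated (post top below touches the socket roof) it lies 54 mm above middle_grip.
- cap_grip (a point): White knob cap, loose, 50 g, upright: collar 40 mm wide and 14 mm high with the same socket (30 mm bore, 8 mm deep) underneath, and on it a plain upright 20 mm round knob from 14 to 56 mm up. Point: on the knob axis, 42 mm above the underside, where to grip; z up. Seated on the smallest tray it lies 50 mm above small_grip.
- jar_mid (a point): A bystander, to be left alone: squat amber glass bead jar with a black lid, 48 mm across, 55 mm high, loose. The point is its centre, half-way up.
- tape_mid (a point): A bystander, to be left alone: roll of brown tape lying flat, 64 mm across, 19 mm high, loose. The point is its centre, half-way up.
- cup_mid (a point): A bystander, to be left alone: small steel cup, 56 mm across at the rim, 50 mm high, loose. The point is on its axis, half-way up.
Not all that is in view belongs to the job. Leave any pink look-alike of the part that bears small_grip alone.

How it is judged:
By the outcome, as a careful person would: the job done as asked, in the order asked, and still so for the second after the job is handed in, with the robot touching nothing.
It also fails if it takes over 109 s, if anything falls off the work surface, if the arm or the gripper's body presses on something with over 40 N, if the wrist force passes 120 N, or if a joint passes its speed limit or range.

## Working session

There is one attempt and no reset: what is moved stays moved. The work goes in short steps, Python scripts to look and compute and a tool call to move; the robot and the scene stay as the last step left them, time stands still between calls to the robot, and variables do not carry over. Pictures are saved under pics/ and viewed, at most 14 in all, crops included, and the job is handed in when it is done.

Besides the shell and the picture viewer there is one more tool, called by a JSON object that holds its "op" and its "data". arm_command: Moves the arm, as the interface text tells. Its arguments: {"type":"object","properties":{"plan":{"type":"array"},"squeeze":{"type":"number"}},"required":["plan"]}

```bash
mkdir -p pics
cat > h.py <<'E'
import numpy as np, cv2
from rig import telemetry, cams, finish_job, env
from scipy.spatial.transform import Rotation as Ro
def rel(p, n=3):
    s=telemetry.sense(); return np.round(100*Ro.from_quat(s["tool_rot"]).inv().apply(np.array(p)-s["position"]),n)
E
python3 - <<'E'
from h import *
s=telemetry.sense(); print(s["position"],s["tool_rot"],s["clock"],env.tip_reach)
a=cams.get_image("scene"); b=cams.get_image("top")
cv2.imwrite("pics/a.png",a);cv2.imwrite("pics/b.png",b)
for c in("top","scene"):
  for n in "stand_top wide_grip middle_grip small_grip cap_grip jar_mid tape_mid cup_mid".split():
    print(c,n,[(np.round(d["point"],3),round(d["confidence"],2)) for d in cams.place_of(c,n)])
p=cams.camera_params("top");print(p)
E
```

```text
[ 0.19818938 -0.51251463  0.24281718] [ 9.83046138e-01  1.83356127e-01  1.75939970e-05 -9.05698542e-04] 0.0 0.025
top stand_top [(array([ 0.418, -0.318,  0.038]), 0.88)]
top wide_grip [(array([0.396, 0.319, 0.049]), 0.74)]
top middle_grip [(array([0.472, 0.012, 0.043]), 0.76)]
top small_grip [(array([ 0.667, -0.209,  0.046]), 0.96), (array([ 0.532, -0.143,  0.046]), 0.89), (array([0.595, 0.077, 0.05 ]), 0.88), (array([ 0.55 , -0.256,  0.044]), 0.87), (array([0.525, 0.186, 0.046]), 0.77)]
top cap_grip [(array([0.634, 0.213, 0.047]), 0.76), (array([0.474, 0.009, 0.045]), 0.6)]
top jar_mid [(array([ 0.403, -0.164,  0.025]), 0.69)]
top tape_mid [(array([0.413, 0.15 , 0.01 ]), 0.85)]
top cup_mid [(array([0.689, 0.004, 0.026]), 0.83)]
scene stand_top [(array([ 0.417, -0.318,  0.035]), 0.97)]
scene wide_grip [(array([0.399, 0.321, 0.051]), 0.75)]
scene middle_grip [(array([0.473, 0.011, 0.044]), 0.74)]
scene small_grip [(array([0.526, 0.176, 0.048]), 0.91), (array([ 0.538, -0.142,  0.05 ]), 0.81), (array([ 0.668, -0.202,  0.044]), 0.7), (array([ 0.546, -0.252,  0.046]), 0.61)]
scene cap_grip [(array([0.637, 0.218, 0.042]), 0.81)]
scene jar_mid [(array([ 0.405, -0.157,  0.028]), 0.94)]
scene tape_mid [(array([0.409, 0.146, 0.007]), 0.91)]
scene cup_mid [(array([ 0.692, -0.001,  0.025]), 0.82)]
{'vfov': 57.071011215939144, 'cx': 282.46662686745134, 'cy': 208.93120574252282, 'R': array([[ 0.00321291, -0.99920539,  0.03972743],
       [-0.99127309, -0.00841791, -0.1315553 ],
       [ 0.13178519, -0.03895806, -0.99051246]]), 't': array([-0.01872544,  0.53179516,  0.78969995])}
```

View pics/b.png

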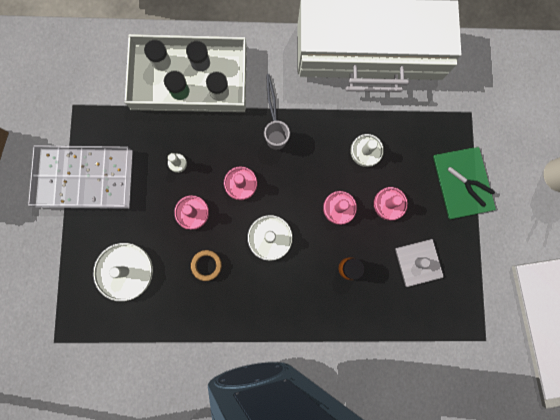

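View pics/a.png

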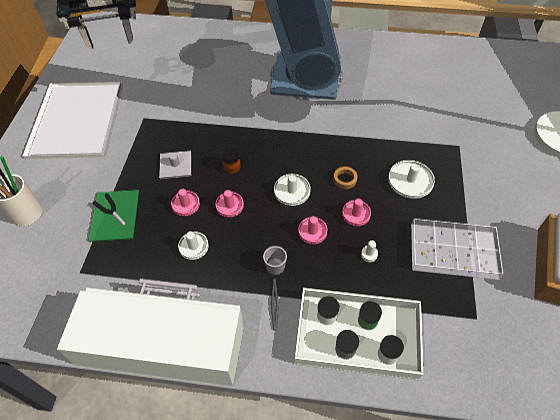

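Top view: wide tray at (123,271), middle (270,238), cap (177,162), base (425,263). Candidates for the small tray are white at (368,150) and pink at (240,183), (192,211), (340,207) and (391,203). I choose the white one, near (0.667, -0.207).

Run:
```python
from h import *
b=cv2.imread("pics/b.png"); c=b[110:230,310:430]; cv2.imwrite("pics/c.png",cv2.resize(c,None,fx=4,fy=4,interpolation=cv2.INTER_CUBIC))
print(cams.camera_params("wrist")); print(rel([0.418,-0.318,0.244]))
```

```text
{'vfov': 64.544384261945, 'cx': 286.18092695570095, 'cy': 213.35295091016087, 'tool_from_camera': array([[-5.33111915e-04, -9.54927564e-01, -2.96838445e-01,
         8.32788897e-02],
       [ 9.99999826e-01, -5.84184019e-04,  8.33503909e-05,
         4.40884857e-04],
       [-2.53001862e-04, -2.96838349e-01,  9.54927710e-01,
        -1.41303080e-01],
       [ 0.00000000e+00,  0.00000000e+00,  0.00000000e+00,
         1.00000000e+00]])}
[ 27.523 -10.272  -0.034]
```

View pics/c.png

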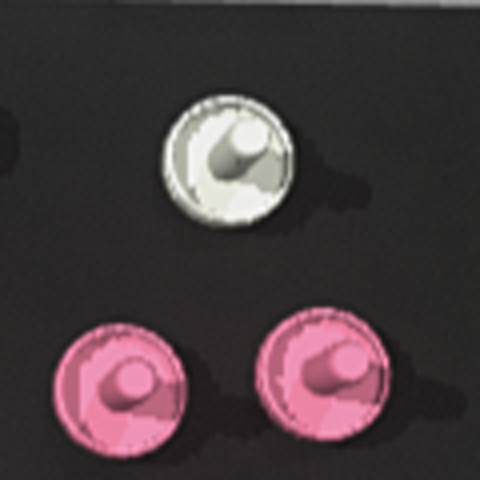

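The crop shows a white tray (crop (230,160), full (368,150)) that is the same size as the pink look-alikes below it, so the choice stands. First I look at the base from above.

{"op": "arm_command", "data": {"plan": [[[27.5,-10.3,0],[0,0,0.369],0],[[27.5,-10.3,0],[0,0,0.369],0],[[27.5,-10.3,0],[0,0,0.369],0],[[27.5,-10.3,0],[0,0,0.369],0],[[27.5,-10.3,0],[0,0,0.369],0],[[27.5,-10.3,0],[0,0,0.369],0],[[27.5,-10.3,0],[0,0,0.369],0],[[27.5,-10.3,0],[0,0,0.369],0]]}}

```text
clock: 1.9
position: [0.4168, -0.3189, 0.2436]
tool_rot: [1.0, -0.001, -0.0, 0.0]
wrist_force: [-0.3, 0.7, 1.0]
finger_gap: 0.093
grasp_force: 0.0
```

Run:
```python
from h import *
s=telemetry.sense(); print(s["position"],s["tool_rot"],s["clock"],s["joint_pos"])
a=cams.get_image("wrist");cv2.imwrite("pics/w1.png",a)
print(cams.place_of("wrist","stand_top"), rel([0.398,0.320,0.244]))
```

```text
[ 0.41679145 -0.3188703   0.24361145] [ 9.99999495e-01 -9.82880025e-04 -1.78161729e-04  1.10618757e-04] 1.9 [-8.65530813e-01  2.13332745e-01  1.59447333e+00 -4.26590498e-04
  1.33384953e+00  7.07331423e-01]
[{'point': [0.4205, -0.3122, 0.0382], 'confidence': 0.6}] [-2.0310e+00 -6.3882e+01 -4.0000e-02]
```

View pics/w1.png

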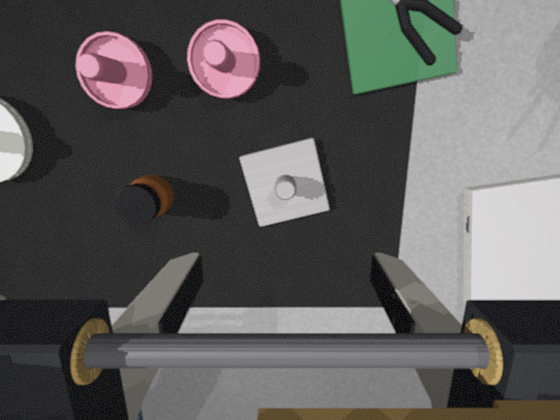

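The base post top is near (285,187) on the plate. Next is the wide tray.

```bash
cat >> h.py <<'E'
def ray(u,v,z,cam="wrist"):
    p=cams.camera_params(cam); f=210/np.tan(np.radians(p["vfov"]/2))
    d=np.array([(u-p["cx"])/f,(v-p["cy"])/f,1])
    s=telemetry.sense()
    if cam=="wrist":
        T=np.array(p["tool_from_camera"]); R=Ro.from_quat(s["tool_rot"]).as_matrix()
        o=s["position"]+R@T[:3,3]; d=R@T[:3,:3]@d
    else:
        R=np.array(p["R"]); o=-R.T@p["t"]; d=R.T@d
    return o+d*(z-o[2])/d[2]
E
python3 - <<'E'
from h import *
print(ray(285.5,187,.04), ray(425,263,.04,"top"))
E
```

```text
[ 0.42222592 -0.31852955  0.04      ] [ 0.41839424 -0.3177917   0.04      ]
```

{"op": "arm_command", "data": {"plan": [[[3,-32,0],[0,0,0],0],[[3,-32,0],[0,0,0],0],[[3,-32,0],[0,0,0],0],[[3,-32,0],[0,0,0],0],[[3,-32,0],[0,0,0],0],[[-2,-63.9,0],[0,0,0],0],[[-2,-63.9,0],[0,0,0],0],[[-2,-63.9,0],[0,0,0],0],[[-2,-63.9,0],[0,0,0],0],[[-2,-63.9,0],[0,0,0],0],[[-2,-63.9,0],[0,0,0],0],[[-2,-63.9,0],[0,0,0],0]]}}

```text
clock: 3.5
position: [0.3979, 0.3212, 0.2434]
tool_rot: [1.0, 0.001, -0.0, 0.0]
wrist_force: [-0.4, -0.4, 0.9]
finger_gap: 0.093
grasp_force: 0.0
```

Run:
```python
from h import *
s=telemetry.sense(); print(s["position"],s["tool_rot"],s["clock"],s["joint_pos"])
a=cams.get_image("wrist");cv2.imwrite("pics/w2.png",a)
print(cams.place_of("wrist","wide_grip"))
```

```text
[0.3978821  0.32119406 0.24339205] [ 9.99999766e-01  5.67471325e-04 -1.64920949e-04  3.45412916e-04] 3.5 [ 4.61060128e-01  1.89545517e-01  1.62517954e+00 -4.86621678e-04
  1.32747010e+00  2.03083890e+00]
[{'point': [0.3979, 0.3175, 0.0468], 'confidence': 0.75}]
```

View pics/w2.png

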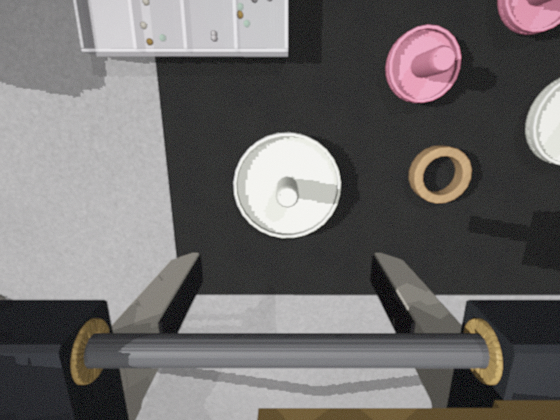

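Run:
```python
from h import *
print(ray(287.5,192,.062), ray(287.5,186,.02))
```

```text
[0.40366139 0.31780995 0.062     ] [0.40039734 0.3176122  0.02      ]
```

{"op": "arm_command", "data": {"plan": [[[0,0.2,10],[0,0,0],0.2],[[0,0.2,15],[0,0,0],0.2],[[0,0.2,18],[0,0,0],0.2],[[0,0.2,19],[0,0,0],0.2],[[0,0.2,19],[0,0,0],0.2],[[0,0.2,19],[0,0,0],1],[[0,0.2,19],[0,0,0],1],[[0,0.2,19],[0,0,0],1],[[0,0.2,19],[0,0,0],1],[[0,0.2,19],[0,0,0],1],[[0,0.2,19],[0,0,0],1],[[0,0.2,19],[0,0,0],1]], "squeeze": 8}}

```text
clock: 5.1
position: [0.3978, 0.3193, 0.0537]
tool_rot: [1.0, -0.0, -0.0, -0.0]
wrist_force: [0.1, 0.7, 0.6]
finger_gap: 0.0237
grasp_force: 8.0
```

{"op": "arm_command", "data": {"plan": [[[0,0,0],[0,0,0],0.5],[[0,0,0],[0,0,0],0.5],[[0,0,0],[0,0,-1.571],0.5],[[0,0,0],[0,0,-1.571],0.5],[[0,0,0],[0,0,-1.571],0.5],[[0,0,0],[0,0,-1.571],0.5],[[0,0,0],[0,0,-1.571],0.5],[[0,0,0],[0,0,-1.571],0.5],[[0,0,0],[0,0,-1.571],0.5],[[0,0,0],[0,0,-1.571],0.5],[[0,0,0],[0,0,-1.571],0.5],[[0,0,0],[0,0,-1.571],0.5]]}}

```text
clock: 6.6
position: [0.3978, 0.3191, 0.0536]
tool_rot: [0.707, 0.707, -0.0, -0.0]
wrist_force: [0.0, -0.0, -0.5]
finger_gap: 0.0465
grasp_force: 0.0
```

{"op": "arm_command", "data": {"plan": [[[0,0,0],[0,0,0],0.5],[[0,0,0],[0,0,0],1],[[0,0,0],[0,0,0],1],[[0,0,0],[0,0,0],1],[[0,0,0],[0,0,0],1],[[0,0,0],[0,0,0],1],[[0,0,0],[0,0,0],1]]}}

```text
clock: 7.48
position: [0.3978, 0.3192, 0.0537]
tool_rot: [0.707, 0.707, -0.0, -0.0]
wrist_force: [-0.4, -0.8, -0.7]
finger_gap: 0.024
grasp_force: 8.0
```

{"op": "arm_command", "data": {"plan": [[[0,0,0],[0,0,0],0.4],[[0,0,0],[0,0,0],0.4],[[0,0,-10],[0,0,0],0.1],[[0,0,-10],[0,0,0],0.1],[[0,0,-10],[0,0,0],0.1],[[0,0,-10],[0,0,0],0.1],[[0,0,-10],[0,0,0],0.1]]}}

```text
clock: 8.35
position: [0.3968, 0.3187, 0.1521]
tool_rot: [0.707, 0.707, -0.001, -0.001]
wrist_force: [-0.9, 1.0, -1.1]
finger_gap: 0.0829
grasp_force: 0.0
```

Run:
```python
from h import *
s=telemetry.sense(); print(s["position"],s["tool_rot"],s["clock"],s["joint_pos"])
a=cams.get_image("wrist");cv2.imwrite("pics/w3.png",a)
```

```text
[0.39680273 0.31868791 0.15209467] [ 7.07120340e-01  7.07091446e-01 -1.49796130e-03 -5.16934775e-04] 8.35 [4.57176065e-01 2.70338426e-01 1.75967222e+00 1.44530274e-05
 1.11475128e+00 4.57210542e-01]
```

View pics/w3.png

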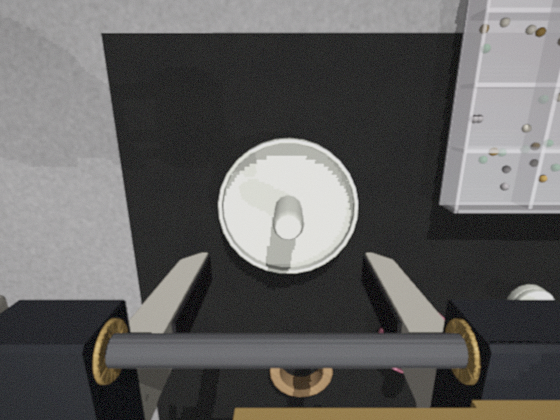

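The post top is at about (288,226) and the rim circle is centred near (288,206). I'll use these to calibrate the wrist camera against the known tray centre.

Run:
```python
from h import *
a=cv2.imread("pics/w3.png"); g=a[120:285,205:370].astype(int)
m=(g.min(2)>60).astype(np.uint8); n,l,st,c=cv2.connectedComponentsWithStats(m); k=1+st[1:,4].argmax()
cs,_=cv2.findContours((l==k).astype(np.uint8),cv2.RETR_EXTERNAL,cv2.CHAIN_APPROX_NONE)
e=cv2.fitEllipse(cv2.convexHull(max(cs,key=len))); print(e); u,v=e[0][0]+205,e[0][1]+120; print(u,v)
print("rim",ray(u,v,.02)); 
for vv in(226,228,230): print(ray(288.5,vv,.062))
b=cv2.imread("pics/w1.png");g=b[130:235,230:340]; m=(g.min(2)>90).astype(np.uint8)
cs,_=cv2.findContours(m,cv2.RETR_EXTERNAL,cv2.CHAIN_APPROX_NONE); h=cv2.convexHull(max(cs,key=cv2.contourArea)); q=cv2.approxPolyDP(h,8,True)[:,0]+[230,130]; print(q)
p=cams.camera_params("wrist"); f=210/np.tan(np.radians(p["vfov"]/2));T=np.array(p["tool_from_camera"]);R=Ro.from_quat([9.99999495e-01,-9.82880025e-04,-1.78161729e-04,1.10618757e-04]).as_matrix()
pos=np.array([ 0.41679145,-0.3188703,0.24361145])
W=[]
for u,v in q:
  o=pos+R@T[:3,3]; d=R@T[:3,:3]@np.array([(u-p["cx"])/f,(v-p["cy"])/f,1]); W.append(o+d*(.01-o[2])/d[2])
W=np.array(W);print(W,W.mean(0),np.linalg.norm(W-np.roll(W,1,0),axis=1))
t=[ray(u,v,.01,"top") for u,v in []]
```

```text
((82.80867767333984, 85.64192962646484), (136.91102600097656, 141.67408752441406), 90.15538787841797)
287.80867767333984 205.64192962646484
rim [0.39828544 0.32314471 0.02      ]
[0.39868003 0.3196088  0.062     ]
[0.39868236 0.31804093 0.062     ]
[0.3986847  0.31646705 0.062     ]
[[313 138]
 [329 209]
 [260 226]
 [239 157]]
[[ 0.46972693 -0.34903783  0.01      ]
 [ 0.38796075 -0.36961963  0.01      ]
 [ 0.36699639 -0.28791139  0.01      ]
 [ 0.44909343 -0.26649201  0.01      ]] [ 0.41844438 -0.31826522  0.01      ] [0.08508557 0.08431677 0.08435486 0.08484524]
```

The base centre agrees from several sources at (0.418, -0.318). I regrip the wide tray firmly and lift it.

{"op": "arm_command", "data": {"plan": [[[0,0,5],[0,0,0],0.4],[[0,0,8.5],[0,0,0],0.4],[[0,0,10.1],[0,0,0],0.4],[[0,0,10.1],[0,0,0],0.4],[[0,0,10.1],[0,0,0],1],[[0,0,10.1],[0,0,0],1],[[0,0,10.1],[0,0,0],1],[[0,0,10.1],[0,0,0],1],[[0,0,10.1],[0,0,0],1],[[0,0,10.1],[0,0,0],1]], "squeeze": 35}}

```text
clock: 9.65
position: [0.3981, 0.3194, 0.0532]
tool_rot: [0.707, 0.707, 0.0, 0.0]
wrist_force: [-0.9, -0.2, 6.0]
finger_gap: 0.0236
grasp_force: 35.0
```

{"op": "arm_command", "data": {"plan": [[[0,0,-2],[0,0,0],1],[[0,0,-5],[0,0,0],1],[[0,0,-9],[0,0,0],1],[[0,0,-13],[0,0,0],1],[[0,0,-13],[0,0,0],1],[[0,0,-13],[0,0,0],1]]}}

```text
clock: 10.4
position: [0.3971, 0.3188, 0.1817]
tool_rot: [0.707, 0.707, -0.001, -0.0]
wrist_force: [-0.0, 0.0, -0.3]
finger_gap: 0.0233
grasp_force: 35.0
```

Run:
```python
from h import *
s=telemetry.sense(); print(s["position"],s["tool_rot"],s["clock"],s["joint_pos"],s["wrist_force"])
print(rel([.43,0,.184]),rel([.418,-.318,.184]))
```

```text
[0.39710989 0.31882868 0.18165923] [ 7.07136653e-01  7.07076448e-01 -7.58733870e-04 -2.71296481e-04] 10.4 [4.57149502e-01 2.38914683e-01 1.72135083e+00 2.64461434e-05
 1.18293851e+00 4.57224623e-01] [-0.00187708  0.01179866 -0.32859054]
[-31.883   3.291  -0.217] [-63.683   2.094  -0.193]
```

{"op": "arm_command", "data": {"plan": [[[-32,3.3,0],[0,0,0],1],[[-32,3.3,0],[0,0,0],1],[[-32,3.3,0],[0,0,0],1],[[-32,3.3,0],[0,0,0],1],[[-32,3.3,0],[0,0,0],1],[[-63.7,2.1,0],[0,0,0],1],[[-63.7,2.1,0],[0,0,0],1],[[-63.7,2.1,0],[0,0,0],1],[[-63.7,2.1,0],[0,0,0],1],[[-63.7,2.1,0],[0,0,0],1],[[-63.7,2.1,0],[0,0,0],1],[[-63.7,2.1,0],[0,0,0],1]]}}

```text
clock: 11.9
position: [0.4179, -0.3175, 0.1807]
tool_rot: [0.708, 0.706, 0.0, -0.002]
wrist_force: [0.7, 0.0, -1.5]
finger_gap: 0.0233
grasp_force: 35.0
```

{"op": "arm_command", "data": {"plan": [[[0,0,2],[0,0,0],1],[[0,0,5],[0,0,0],1],[[0,0,7],[0,0,0],1],[[0,0,7],[0,0,0],1],[[0,0,7],[0,0,0],1],[[0,0,7],[0,0,0],1],[[0,0,7],[0,0,0],1]]}}

```text
clock: 12.78
position: [0.4191, -0.318, 0.1134]
tool_rot: [0.707, 0.707, -0.0, 0.001]
wrist_force: [0.5, 0.8, -1.1]
finger_gap: 0.0233
grasp_force: 35.0
```

Run:
```python
from h import *
s=telemetry.sense(); print(s["position"],s["tool_rot"],s["clock"],s["joint_pos"],s["wrist_force"])
print(rel([.418,-.318,.0852]))
```

```text
[ 0.41912913 -0.31798363  0.11343352] [ 7.07073390e-01  7.07139819e-01 -3.30069264e-05  7.04506595e-04] 12.775 [-8.61253117e-01  3.41453307e-01  1.76741181e+00  4.78105811e-05
  1.03131758e+00 -8.61371593e-01] [ 0.46976567  0.75868719 -1.11881437]
[ 1.000e-03 -1.160e-01  2.823e+00]
```

{"op": "arm_command", "data": {"plan": [[[0,-0.1,1.2],[0,0,0],1],[[0,-0.1,1.8],[0,0,0],1],[[0,-0.1,2.2],[0,0,0],1],[[0,-0.1,2.4],[0,0,0],1],[[0,-0.1,2.6],[0,0,0],1],[[0,-0.1,2.7],[0,0,0],1],[[0,-0.1,2.7],[0,0,0],1],[[0,-0.1,2.7],[0,0,0],1]]}}

```text
clock: 13.78
position: [0.4179, -0.3179, 0.0858]
tool_rot: [0.707, 0.707, -0.0, 0.0]
wrist_force: [-0.6, 0.1, -1.0]
finger_gap: 0.0232
grasp_force: 35.0
```

{"op": "arm_command", "data": {"plan": [[[0,0,0.1],[0,0,0],1],[[0,0,0.2],[0,0,0],1],[[0,0,0.2],[0,0,0],1],[[0,0,0.2],[0,0,0],1]]}}

```text
clock: 14.28
position: [0.418, -0.318, 0.0851]
tool_rot: [0.707, 0.707, -0.0, 0.001]
wrist_force: [-2.6, 2.0, 10.5]
finger_gap: 0.0233
grasp_force: 35.0
```

{"op": "arm_command", "data": {"plan": [[[0,0,0.1],[0,0,0],0.3],[[0,0,0.1],[0,0,0],0.3],[[0,0,0.1],[0,0,0],0.3],[[0,0,-6],[0,0,0],0.3],[[0,0,-11],[0,0,0],0.3],[[0,0,-11],[0,0,0],0.3],[[33,5.4,-11],[0,0,0],0.3],[[33,5.4,-11],[0,0,0],0.3],[[33,5.4,-11],[0,0,0],0.3],[[33,5.4,-11],[0,0,0],0.3],[[33,5.4,-11],[0,0,0],0.3],[[33,5.4,-11],[0,0,0],0.3]]}}

```text
clock: 15.78
position: [0.4709, 0.0156, 0.1923]
tool_rot: [0.706, 0.708, -0.0, -0.001]
wrist_force: [-0.5, -0.7, -0.3]
finger_gap: 0.0651
grasp_force: 0.0
```

{"op": "arm_command", "data": {"plan": [[[0,0,0],[0,0,0],0.3],[[0,0,0],[0,0,0],0.3]]}}

```text
clock: 16.02
position: [0.4714, 0.0116, 0.1929]
tool_rot: [0.707, 0.707, -0.001, -0.0]
wrist_force: [0.0, -0.5, -0.4]
finger_gap: 0.0651
grasp_force: 0.0
```

Run:
```python
from h import *
s=telemetry.sense(); print(s["position"],s["tool_rot"],s["clock"],s["joint_pos"],s["wrist_force"])
a=cams.get_image("wrist");cv2.imwrite("pics/w4.png",a); cv2.imwrite("pics/s4.png",cams.get_image("scene"))
print(cams.place_of("wrist","middle_grip"), rel([.473,.0115,.053]))
print(cams.place_of("scene","wide_grip"))
c=cv2.resize(cv2.imread("pics/s4.png")[120:260,130:340],None,fx=2.5,fy=2.5); w=cv2.resize(a,(467,350)); 
cv2.imwrite("pics/m4.png",np.vstack([np.hstack([c[:350,:330],w])]))
```

```text
[0.4713788  0.01160545 0.19286694] [ 7.07115841e-01  7.07097327e-01 -5.83252903e-04 -4.65269364e-04] 16.025 [-2.12232147e-01  1.61556732e-01  1.79067883e+00 -5.11965496e-04
  1.19077156e+00 -2.12015718e-01] [ 0.04755589 -0.52924655 -0.38370408]
[{'point': [0.4709, 0.0108, 0.047], 'confidence': 0.72}] [ 0.05   0.137 14.038]
[{'point': [0.4194, -0.3152, 0.0811], 'confidence': 0.83}]
```

View pics/m4.png

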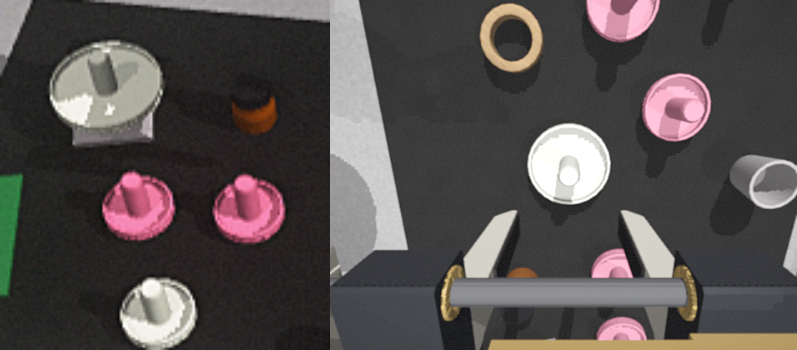

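The left half shows the wide tray seated level on the base. The right half shows the middle tray centred between the fingers at about (568,170). I centre it the same way, with two grips 90° apart.

{"op": "arm_command", "data": {"plan": [[[0.05,0.1,6],[0,0,0],0.3],[[0.05,0.1,11],[0,0,0],0.3],[[0.05,0.1,13.5],[0,0,0],0.3],[[0.05,0.1,14],[0,0,0],0.4],[[0.05,0.1,14],[0,0,0],0.4],[[0.05,0.1,14],[0,0,0],1],[[0.05,0.1,14],[0,0,0],1],[[0.05,0.1,14],[0,0,0],1],[[0.05,0.1,14],[0,0,0],1],[[0.05,0.1,14],[0,0,0],1],[[0.05,0.1,14],[0,0,0],0.5],[[0.05,0.1,14],[0,0,0],0.5]], "squeeze": 8}}

```text
clock: 17.73
position: [0.4727, 0.0127, 0.0535]
tool_rot: [0.707, 0.707, -0.0, -0.0]
wrist_force: [-0.3, -1.0, -0.3]
finger_gap: 0.0389
grasp_force: 0.0
```

{"op": "arm_command", "data": {"plan": [[[0,0,0],[0,0,1.571],0.5],[[0,0,0],[0,0,1.571],0.5],[[0,0,0],[0,0,1.571],0.5],[[0,0,0],[0,0,1.571],0.5],[[0,0,0],[0,0,1.571],0.5],[[0,0,0],[0,0,1.571],0.5],[[0,0,0],[0,0,1.571],0.5],[[0,0,0],[0,0,1.571],0.5],[[0,0,0],[0,0,1.571],0.5],[[0,0,0],[0,0,1.571],0.5],[[0,0,0],[0,0,1.571],0.5]]}}

```text
clock: 19.1
position: [0.4728, 0.0127, 0.0536]
tool_rot: [1.0, 0.001, -0.0, -0.0]
wrist_force: [0.1, 0.2, -0.2]
finger_gap: 0.0467
grasp_force: 0.0
```

{"op": "arm_command", "data": {"plan": [[[0,0,0],[0,0,0],1],[[0,0,0],[0,0,0],1],[[0,0,0],[0,0,0],1],[[0,0,0],[0,0,0],1],[[0,0,0],[0,0,0],1],[[0,0,0],[0,0,0],1]], "squeeze": 35}}

```text
clock: 19.85
position: [0.4728, 0.0127, 0.0536]
tool_rot: [1.0, -0.0, -0.0, 0.0]
wrist_force: [0.3, -0.6, 0.4]
finger_gap: 0.0233
grasp_force: 35.0
```

Run:
```python
from h import *
s=telemetry.sense(); print(s["position"],s["tool_rot"],s["clock"],s["joint_pos"],s["wrist_force"],s["finger_gap"])
print(rel([.418,-.318,.2]))
```

```text
[0.47280186 0.01268981 0.05364953] [ 9.99999997e-01 -8.04673347e-05 -6.41882315e-06  1.91789465e-06] 19.85 [-2.09622752e-01  3.47961395e-01  1.95170840e+00 -8.60971869e-06
  8.41934621e-01  1.36134024e+00] [ 0.31253624 -0.57574764  0.44472799] 0.023344494690424756
[ -5.475  33.07  -14.635]
```

{"op": "arm_command", "data": {"plan": [[[0,0,-2],[0,0,0],1],[[0,0,-7],[0,0,0],1],[[0,0,-13],[0,0,0],1],[[0,0,-15],[0,0,0],1],[[-5.5,33.1,-15],[0,0,0],1],[[-5.5,33.1,-15],[0,0,0],1],[[-5.5,33.1,-15],[0,0,0],1],[[-5.5,33.1,-15],[0,0,0],1],[[-5.5,33.1,-15],[0,0,0],1],[[-5.5,33.1,-15],[0,0,0],1],[[-5.5,33.1,-15],[0,0,0],1],[[-5.5,33.1,-15],[0,0,0],1]]}}

```text
clock: 21.35
position: [0.4178, -0.3167, 0.2034]
tool_rot: [1.0, 0.0, -0.0, -0.001]
wrist_force: [-0.2, 0.4, -1.1]
finger_gap: 0.0234
grasp_force: 35.0
```

{"op": "arm_command", "data": {"plan": [[[0,0,2],[0,0,0],1],[[0,0,3.5],[0,0,0],1],[[0,0,4],[0,0,0],1],[[0,0,4],[0,0,0],1],[[0,0,4],[0,0,0],1],[[0,0,4],[0,0,0],1]]}}

```text
clock: 22.1
position: [0.418, -0.3186, 0.1642]
tool_rot: [1.0, -0.0, 0.0, 0.0]
wrist_force: [-0.2, 0.1, -0.1]
finger_gap: 0.0235
grasp_force: 35.0
```

Run:
```python
from h import *
s=telemetry.sense(); print(s["position"],s["tool_rot"],s["clock"],s["joint_pos"],s["wrist_force"],s["finger_gap"])
print(rel([.418,-.318,.1396]))
```

```text
[ 0.41795383 -0.31860932  0.1642183 ] [ 9.99999844e-01 -1.44275956e-04  3.44517032e-04  4.15635648e-04] 22.1 [-8.63743419e-01  2.82813244e-01  1.70842859e+00 -1.78502119e-05
  1.14927123e+00  7.07348754e-01] [-0.16791707  0.14023795 -0.14763897] 0.02354449975780429
[ 0.003 -0.063  2.462]
```

Seating is due 2.46 cm further down.

{"op": "arm_command", "data": {"plan": [[[0,-0.05,1],[0,0,0],1],[[0,-0.05,1.5],[0,0,0],1],[[0,-0.05,1.8],[0,0,0],1],[[0,-0.05,2.1],[0,0,0],1],[[0,-0.05,2.3],[0,0,0],1],[[0,-0.05,2.4],[0,0,0],1],[[0,-0.05,2.4],[0,0,0],1]]}}

```text
clock: 22.98
position: [0.4178, -0.3179, 0.1398]
tool_rot: [1.0, -0.0, 0.0, 0.0]
wrist_force: [-0.3, 1.1, -0.5]
finger_gap: 0.0231
grasp_force: 35.0
```

{"op": "arm_command", "data": {"plan": [[[0,0,0.1],[0,0,0],1],[[0,0,0.15],[0,0,0],1],[[0,0,0.15],[0,0,0],1],[[0,0,0.15],[0,0,0],1]]}}

```text
clock: 23.48
position: [0.4182, -0.3182, 0.1396]
tool_rot: [1.0, -0.0, 0.001, 0.001]
wrist_force: [-1.4, 0.6, 8.6]
finger_gap: 0.0231
grasp_force: 35.0
```

{"op": "arm_command", "data": {"plan": [[[0,0,0],[0,0,0],0.3],[[0,0,0],[0,0,0],0.3],[[0,0,0],[0,0,0],0.3],[[0,0,-4],[0,0,0],0.3],[[0,0,-7],[0,0,0],0.3],[[0,0,-7],[0,0,0],0.3],[[24.9,-11.2,-5],[0,0,0],0.3],[[24.9,-11.2,-5],[0,0,0],0.3],[[24.9,-11.2,-5],[0,0,0],0.3],[[24.9,-11.2,-5],[0,0,0],0.3],[[24.9,-11.2,-5],[0,0,0],0.3],[[24.9,-11.2,-5],[0,0,0],0.3]]}}

```text
clock: 24.98
position: [0.6671, -0.2042, 0.1851]
tool_rot: [1.0, 0.001, -0.002, -0.001]
wrist_force: [0.2, 0.2, -1.2]
finger_gap: 0.0648
grasp_force: 0.0
```

{"op": "arm_command", "data": {"plan": [[[0,0,0],[0,0,0],0.3],[[0,0,0],[0,0,0],0.3]]}}

```text
clock: 25.22
position: [0.6656, -0.2068, 0.1882]
tool_rot: [1.0, -0.001, -0.0, 0.0]
wrist_force: [-0.0, 0.0, 0.1]
finger_gap: 0.0651
grasp_force: 0.0
```

Run:
```python
from h import *
s=telemetry.sense(); print(s["position"],s["tool_rot"],s["clock"],s["joint_pos"],s["wrist_force"])
a=cams.get_image("wrist"); S=cams.get_image("scene")
print(cams.place_of("wrist","small_grip"), rel([.667,-.207,.0535]))
print(cams.place_of("scene","middle_grip"))
c=cv2.resize(S[80:220,130:270],None,fx=2.5,fy=2.5); w=cv2.resize(a,(440,350))
cv2.imwrite("pics/m5.png",np.hstack([c[:350,:350],w]))
```

```text
[ 0.66561464 -0.20678779  0.18815582] [ 9.99999596e-01 -8.52682073e-04 -2.84026598e-04  1.03385414e-05] 25.225 [-4.60729207e-01  5.58743635e-01  1.21502225e+00 -2.76296084e-04
  1.36832664e+00  1.11182811e+00] [-0.03108644  0.01091262  0.13826061]
[{'point': [0.6736, -0.2035, 0.0489], 'confidence': 0.93}, {'point': [0.5344, -0.1393, 0.0462], 'confidence': 0.76}, {'point': [0.5509, -0.2566, 0.0497], 'confidence': 0.6}] [ 0.083  0.028 13.519]
[]
```

View pics/m5.png

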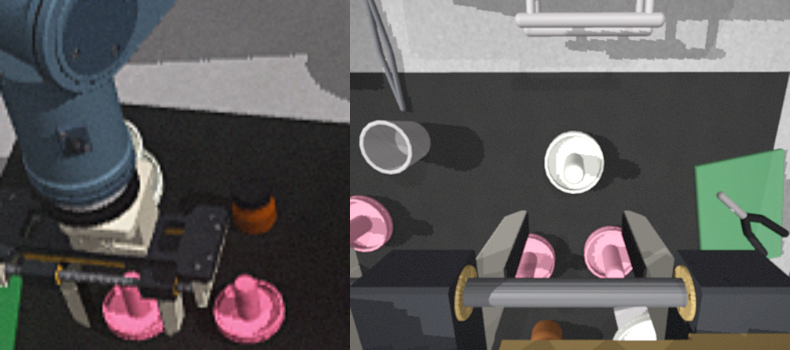

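The small white tray sits at combo (574,172), between the fingers. The arm hides the stand in this scene view. I centre the tray as before.

{"op": "arm_command", "data": {"plan": [[[0.3,0,6],[0,0,0],0.3],[[0.3,0,11],[0,0,0],0.3],[[0.3,0,13],[0,0,0],0.3],[[0.3,0,13.5],[0,0,0],0.4],[[0.3,0,13.5],[0,0,0],0.4],[[0.3,0,13.5],[0,0,0],1],[[0.3,0,13.5],[0,0,0],1],[[0.3,0,13.5],[0,0,0],1],[[0.3,0,13.5],[0,0,0],1],[[0.3,0,13.5],[0,0,0],1],[[0.3,0,13.5],[0,0,0],0.5],[[0.3,0,13.5],[0,0,0],0.5]], "squeeze": 8}}

```text
clock: 26.92
position: [0.6696, -0.2058, 0.0528]
tool_rot: [1.0, -0.0, -0.0, -0.0]
wrist_force: [-0.6, -0.5, -0.4]
finger_gap: 0.0394
grasp_force: 0.0
```

{"op": "arm_command", "data": {"plan": [[[0,0,0],[0,0,-1.571],0.5],[[0,0,0],[0,0,-1.571],0.5],[[0,0,0],[0,0,-1.571],0.5],[[0,0,0],[0,0,-1.571],0.5],[[0,0,0],[0,0,-1.571],0.5],[[0,0,0],[0,0,-1.571],0.5],[[0,0,0],[0,0,-1.571],0.5],[[0,0,0],[0,0,-1.571],0.5],[[0,0,0],[0,0,-1.571],0.5],[[0,0,0],[0,0,-1.571],0.5],[[0,0,0],[0,0,-1.571],0.5]]}}

```text
clock: 28.3
position: [0.6697, -0.2058, 0.053]
tool_rot: [0.708, 0.707, -0.0, -0.0]
wrist_force: [0.5, -0.3, -0.7]
finger_gap: 0.0462
grasp_force: 0.0
```

{"op": "arm_command", "data": {"plan": [[[0,0,0],[0,0,0],1],[[0,0,0],[0,0,0],1],[[0,0,0],[0,0,0],1],[[0,0,0],[0,0,0],1],[[0,0,0],[0,0,0],1],[[0,0,0],[0,0,0],1]], "squeeze": 35}}

```text
clock: 29.05
position: [0.6697, -0.2058, 0.0531]
tool_rot: [0.707, 0.707, -0.0, -0.0]
wrist_force: [0.0, -0.0, -0.2]
finger_gap: 0.0234
grasp_force: 35.0
```

Run:
```python
from h import *
s=telemetry.sense(); print(s["position"],s["tool_rot"],s["clock"],s["joint_pos"],s["wrist_force"],s["finger_gap"])
print(rel([.418,-.318,.28]))
```

```text
[ 0.66974925 -0.20584243  0.05314204] [ 7.07122961e-01  7.07090601e-01 -1.18060858e-05 -1.11691564e-05] 29.05 [-4.56973376e-01  6.80615318e-01  1.34739169e+00 -1.68775259e-05
  1.11361441e+00 -4.56920163e-01] [ 0.03685853 -0.02634219 -0.19881239] 0.023363669795893414
[-11.217 -25.175 -22.685]
```

{"op": "arm_command", "data": {"plan": [[[0,0,-2],[0,0,0],1],[[0,0,-7],[0,0,0],1],[[0,0,-13],[0,0,0],1],[[0,0,-19],[0,0,0],1],[[0,0,-20],[0,0,0],1],[[-11.2,-25.2,-20],[0,0,0],1],[[-11.2,-25.2,-20],[0,0,0],1],[[-11.2,-25.2,-20],[0,0,0],1],[[-11.2,-25.2,-20],[0,0,0],1],[[-11.2,-25.2,-20],[0,0,0],1],[[-11.2,-25.2,-20],[0,0,0],1],[[-11.2,-25.2,-20],[0,0,0],1]]}}

```text
clock: 30.55
position: [0.4183, -0.3175, 0.2532]
tool_rot: [0.707, 0.707, 0.0, 0.0]
wrist_force: [-0.4, 0.6, -1.0]
finger_gap: 0.0232
grasp_force: 35.0
```

{"op": "arm_command", "data": {"plan": [[[0,0,2],[0,0,0],1],[[0,0,3.5],[0,0,0],1],[[0,0,3.5],[0,0,0],1],[[0,0,3.5],[0,0,0],1],[[0,0,3.5],[0,0,0],1]]}}

```text
clock: 31.18
position: [0.4182, -0.3181, 0.2188]
tool_rot: [0.707, 0.707, -0.0, 0.001]
wrist_force: [0.2, -0.1, -1.1]
finger_gap: 0.0236
grasp_force: 35.0
```

Run:
```python
from h import *
s=telemetry.sense(); print(s["position"],s["tool_rot"],s["clock"],s["joint_pos"],s["wrist_force"],s["finger_gap"])
print(rel([.418,-.318,.1931]))
```

```text
[ 0.41817888 -0.31810603  0.21880566] [ 7.07033625e-01  7.07179661e-01 -3.05270628e-05  6.15877480e-04] 31.175 [-8.62807433e-01  2.32288236e-01  1.63263441e+00  3.60720612e-05
  1.27543723e+00 -8.63024438e-01] [ 0.16917364 -0.0522516  -1.14670896] 0.023586335679206316
[ 0.013 -0.02   2.571]
```

{"op": "arm_command", "data": {"plan": [[[0,0,1],[0,0,0],1],[[0,0,1.6],[0,0,0],1],[[0,0,1.9],[0,0,0],1],[[0,0,2.2],[0,0,0],1],[[0,0,2.4],[0,0,0],1],[[0,0,2.5],[0,0,0],1],[[0,0,2.5],[0,0,0],1]]}}

```text
clock: 32.05
position: [0.4178, -0.3179, 0.1932]
tool_rot: [0.707, 0.707, -0.0, 0.0]
wrist_force: [-0.1, -0.1, 0.8]
finger_gap: 0.0237
grasp_force: 35.0
```

{"op": "arm_command", "data": {"plan": [[[0,0,0.1],[0,0,0],1],[[0,0,0.15],[0,0,0],1],[[0,0,0.15],[0,0,0],1],[[0,0,0.15],[0,0,0],1]]}}

```text
clock: 32.55
position: [0.4183, -0.3185, 0.193]
tool_rot: [0.707, 0.707, -0.0, 0.001]
wrist_force: [-0.6, 0.8, 7.2]
finger_gap: 0.0232
grasp_force: 35.0
```

{"op": "arm_command", "data": {"plan": [[[0,0,0],[0,0,0],0.3],[[0,0,0],[0,0,0],0.3],[[0,0,0],[0,0,0],0.3],[[0,0,-4],[0,0,0],0.3],[[0,0,-7],[0,0,0],0.3],[[0,0,-7],[0,0,0],0.3],[[30,15,-6],[0,0,0],0.3],[[30,15,-6],[0,0,0],0.3],[[30,15,-6],[0,0,0],0.3],[[30,15,-6],[0,0,0],0.3],[[30,15,-6],[0,0,0],0.3],[[30,15,-6],[0,0,0],0.3]]}}

```text
clock: 34.05
position: [0.5679, -0.0143, 0.2495]
tool_rot: [0.706, 0.708, -0.0, -0.001]
wrist_force: [0.1, -0.7, -0.2]
finger_gap: 0.0652
grasp_force: 0.0
```

{"op": "arm_command", "data": {"plan": [[[23.4,6.8,6],[0,0,0],0.3],[[23.4,6.8,6],[0,0,0],0.3],[[23.4,6.8,6],[0,0,0],0.3],[[23.4,6.8,6],[0,0,0],0.3],[[23.4,6.8,6],[0,0,0],0.3],[[23.4,6.8,6],[0,0,0],0.3],[[23.4,6.8,6],[0,0,0],0.3]]}}

```text
clock: 34.92
position: [0.6357, 0.2146, 0.1917]
tool_rot: [0.708, 0.707, -0.0, 0.0]
wrist_force: [-0.4, -0.5, -0.6]
finger_gap: 0.0648
grasp_force: 0.0
```

Run:
```python
from h import *
s=telemetry.sense(); print(s["position"],s["tool_rot"],s["clock"],s["joint_pos"],s["wrist_force"])
a=cams.get_image("wrist"); S=cams.get_image("scene")
print(cams.place_of("wrist","cap_grip"), rel([.6355,.2155,.048]))
c=cv2.resize(S[80:220,130:270],None,fx=2.5,fy=2.5); w=cv2.resize(a,(440,350))
cv2.imwrite("pics/m6.png",np.hstack([c[:350,:350],w]))
```

```text
[0.63569547 0.21459131 0.19171285] [ 7.07679394e-01  7.06533669e-01 -1.92175438e-04  1.14281067e-04] 34.925 [ 1.59868164e-01  5.09135625e-01  1.28926715e+00 -4.21029992e-04
  1.34336798e+00  1.61583431e-01] [-0.35078665 -0.54929144 -0.55413945]
[{'point': [0.6342, 0.2164, 0.0396], 'confidence': 0.89}] [ 0.077 -0.063 14.437]
```

View pics/m6.png

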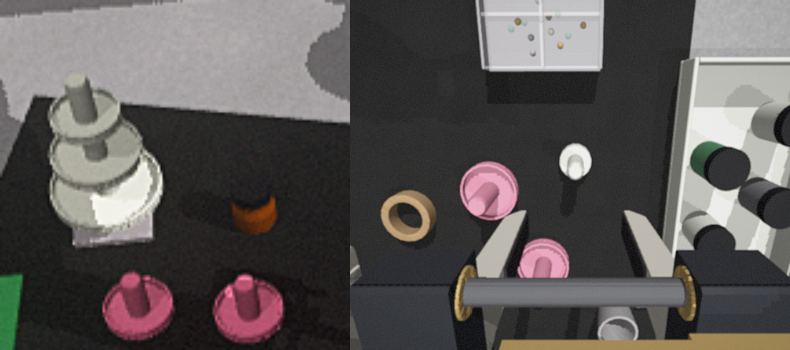

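The stack of three stands straight in the left half. In the right half the cap is at (575,162), lined up between the fingers.

{"op": "arm_command", "data": {"plan": [[[0.1,0,6],[0,0,0],0.3],[[0.1,0,11],[0,0,0],0.3],[[0.1,0,14],[0,0,0],0.3],[[0.1,0,14.4],[0,0,0],0.4],[[0.1,0,14.4],[0,0,0],0.4],[[0.1,0,14.4],[0,0,0],1],[[0.1,0,14.4],[0,0,0],1],[[0.1,0,14.4],[0,0,0],1],[[0.1,0,14.4],[0,0,0],1],[[0.1,0,14.4],[0,0,0],1],[[0.1,0,14.4],[0,0,0],0.5],[[0.1,0,14.4],[0,0,0],0.5]], "squeeze": 6}}

```text
clock: 36.58
position: [0.6356, 0.2171, 0.0475]
tool_rot: [0.707, 0.707, -0.0, -0.0]
wrist_force: [-0.7, 0.8, -0.4]
finger_gap: 0.035
grasp_force: 0.0
```

{"op": "arm_command", "data": {"plan": [[[0,0,0],[0,0,1.571],0.5],[[0,0,0],[0,0,1.571],0.5],[[0,0,0],[0,0,1.571],0.5],[[0,0,0],[0,0,1.571],0.5],[[0,0,0],[0,0,1.571],0.5],[[0,0,0],[0,0,1.571],0.5],[[0,0,0],[0,0,1.571],0.5],[[0,0,0],[0,0,1.571],0.5],[[0,0,0],[0,0,1.571],0.5],[[0,0,0],[0,0,1.571],0.5],[[0,0,0],[0,0,1.571],0.5]]}}

```text
clock: 37.95
position: [0.6357, 0.2172, 0.0476]
tool_rot: [1.0, 0.001, -0.0, 0.0]
wrist_force: [0.4, 0.2, -0.2]
finger_gap: 0.0465
grasp_force: 0.0
```

{"op": "arm_command", "data": {"plan": [[[0,0,0],[0,0,0],1],[[0,0,0],[0,0,0],1],[[0,0,0],[0,0,0],1],[[0,0,0],[0,0,0],1],[[0,0,0],[0,0,0],1],[[0,0,0],[0,0,0],1]], "squeeze": 30}}

```text
clock: 38.7
position: [0.6358, 0.2172, 0.0477]
tool_rot: [1.0, -0.0, 0.0, -0.0]
wrist_force: [-1.0, 0.1, 1.0]
finger_gap: 0.0192
grasp_force: 30.0
```

Run:
```python
from h import *
s=telemetry.sense(); print(s["position"],s["tool_rot"],s["clock"],s["joint_pos"],s["wrist_force"],s["finger_gap"])
print(rel([.418,-.318,.30]))
```

```text
[0.63575941 0.21719285 0.04767001] [ 9.99999996e-01 -8.13529781e-05  1.56739872e-05 -2.70099069e-05] 38.7 [1.63493431e-01 6.42141532e-01 1.43770461e+00 5.51929160e-05
 1.06170679e+00 1.73442556e+00] [-0.96863826  0.11953058  1.00310517] 0.019155740821780877
[-21.766  53.521 -25.237]
```

{"op": "arm_command", "data": {"plan": [[[0,0,-2],[0,0,0],1],[[0,0,-7],[0,0,0],1],[[0,0,-13],[0,0,0],1],[[0,0,-19],[0,0,0],1],[[0,0,-24.5],[0,0,0],1],[[-10,25,-24.5],[0,0,0],1],[[-10,25,-24.5],[0,0,0],1],[[-10,25,-24.5],[0,0,0],1],[[-10,25,-24.5],[0,0,0],1],[[-10,25,-24.5],[0,0,0],1],[[-21.8,53.5,-24.5],[0,0,0],1],[[-21.8,53.5,-24.5],[0,0,0],1]]}}

```text
clock: 40.2
position: [0.4877, -0.1488, 0.2927]
tool_rot: [1.0, 0.001, 0.0, -0.0]
wrist_force: [1.3, -1.1, -1.2]
finger_gap: 0.0196
grasp_force: 30.0
```

Run:
```python
from h import *
print(telemetry.sense()["position"],rel([.418,-.318,.293]))
```

```text
[ 0.48769875 -0.14882735  0.29274628] [-7.    16.905 -0.034]
```

{"op": "arm_command", "data": {"plan": [[[-7,16.7,0],[0,0,0],1],[[-7,16.7,0],[0,0,0],1],[[-7,16.7,0],[0,0,0],1],[[-7,16.7,0],[0,0,0],1],[[-7,16.7,2],[0,0,0],1],[[-7,16.7,2.5],[0,0,0],1],[[-7,16.7,2.5],[0,0,0],1],[[-7,16.7,2.5],[0,0,0],1],[[-7,16.7,2.5],[0,0,0],1]]}}

```text
clock: 41.32
position: [0.4183, -0.3152, 0.2683]
tool_rot: [1.0, 0.0, 0.0, 0.0]
wrist_force: [-0.4, -0.0, 0.1]
finger_gap: 0.0192
grasp_force: 30.0
```

Run:
```python
from h import *
print(telemetry.sense()["position"],rel([.418,-.318,.2417]))
```

```text
[ 0.41827059 -0.31520167  0.26832535] [-0.029  0.277  2.663]
```

{"op": "arm_command", "data": {"plan": [[[0,0.3,0],[0,0,0],1],[[0,0.3,1],[0,0,0],1],[[0,0.3,1.4],[0,0,0],1],[[0,0.3,1.4],[0,0,0],1],[[0,0.3,1.4],[0,0,0],1]]}}

```text
clock: 41.95
position: [0.4178, -0.3183, 0.2536]
tool_rot: [1.0, -0.0, -0.0, -0.0]
wrist_force: [0.2, -0.5, -0.8]
finger_gap: 0.0195
grasp_force: 30.0
```

Run:
```python
from h import *
print(telemetry.sense()["position"],rel([.418,-.318,.2417]))
```

```text
[ 0.41782468 -0.31832944  0.25364231] [ 0.018 -0.033  1.194]
```

{"op": "arm_command", "data": {"plan": [[[0,0,0.4],[0,0,0],1],[[0,0,0.7],[0,0,0],1],[[0,0,0.9],[0,0,0],1],[[0,0,1.1],[0,0,0],1],[[0,0,1.15],[0,0,0],1],[[0,0,1.2],[0,0,0],1],[[0,0,1.25],[0,0,0],1],[[0,0,1.25],[0,0,0],1]]}}

```text
clock: 42.95
position: [0.418, -0.3185, 0.2416]
tool_rot: [1.0, -0.0, 0.0, 0.0]
wrist_force: [-0.5, 0.0, 2.5]
finger_gap: 0.0193
grasp_force: 30.0
```

{"op": "arm_command", "data": {"plan": [[[0,0,0.08],[0,0,0],1],[[0,0,0.08],[0,0,0],1],[[0,0,0.08],[0,0,0],1]]}}

```text
clock: 43.32
position: [0.4183, -0.3188, 0.2415]
tool_rot: [1.0, -0.0, 0.001, 0.001]
wrist_force: [-0.5, 0.5, 6.4]
finger_gap: 0.0192
grasp_force: 30.0
```

{"op": "arm_command", "data": {"plan": [[[0,0,0],[0,0,0],0.4],[[0,0,0],[0,0,0],0.4],[[0,0,0],[0,0,0],0.4],[[0,0,-4],[0,0,0],0.3],[[0,0,-9],[0,0,0],0.3],[[0,0,-9],[0,0,0],0.3],[[0,-20,-9],[0,0,0],0.3],[[0,-20,-9],[0,0,0],0.3],[[0,-20,-9],[0,0,0],0.3],[[0,-20,-9],[0,0,0],0.3],[[0,-20,-9],[0,0,0],0.3],[[0,-20,-9],[0,0,0],0.3]]}}

```text
clock: 44.82
position: [0.418, -0.1196, 0.3298]
tool_rot: [1.0, -0.001, -0.0, 0.0]
wrist_force: [0.2, 0.3, 0.4]
finger_gap: 0.0649
grasp_force: 0.0
```

Run:
```python
from h import *
S=cams.get_image("scene"); T=cams.get_image("top")
c=cv2.resize(S[60:200,110:250],None,fx=2.8,fy=2.8); w=cv2.resize(T[200:330,330:470],None,fx=2.8,fy=2.8)
cv2.imwrite("pics/m7.png",np.hstack([c[:360],w[:360]]))
for n in "wide_grip middle_grip small_grip cap_grip jar_mid tape_mid cup_mid".split():
    print(n,[np.round(d["point"],3) for d in cams.place_of("scene",n)])
```

```text
wide_grip [array([ 0.417, -0.318,  0.08 ]), array([ 0.419, -0.32 ,  0.236])]
middle_grip [array([ 0.418, -0.32 ,  0.128]), array([0.409, 0.145, 0.008])]
small_grip [array([0.525, 0.179, 0.05 ]), array([ 0.416, -0.318,  0.186]), array([0.592, 0.08 , 0.046]), array([ 0.546, -0.254,  0.044]), array([ 0.538, -0.144,  0.051])]
cap_grip [array([ 0.419, -0.321,  0.234])]
jar_mid [array([ 0.405, -0.16 ,  0.026])]
tape_mid [array([0.411, 0.147, 0.008])]
cup_mid [array([0.691, 0.001, 0.023])]
```

View pics/m7.png

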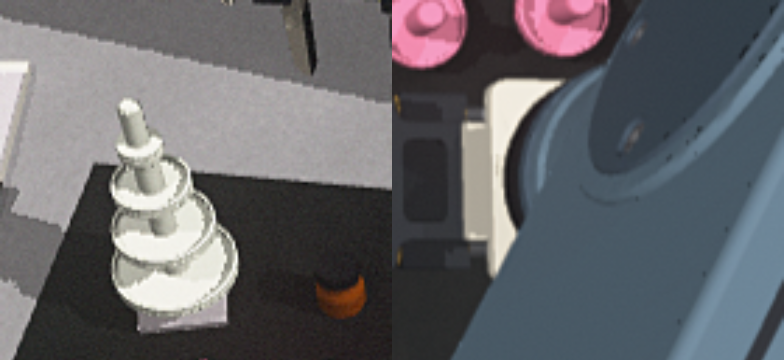

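The scene view shows the complete stand upright, with the knob at (132,120) on top. All heights match (0.08, 0.128, 0.186, 0.234) and the bystanders have not moved.

```bash
python3 -c "
from rig import finish_job; print(finish_job())"
```

```text
the job is handed in; nothing more can be done
None
```

The tiered stand is back together on its base in the order asked; every piece pressed down to its expected seated height and was let go. The job was handed in at about 45 s, with the jar, tape roll, steel cup and pink look-alikes left where they were.

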